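Draw the sample tube from its light stand and set it on the light pad

ROBOT

A 7-joint arm with a two-finger parallel gripper is mounted at the origin on a cart in front of the work surface, level with it; the furniture and walls round the work are solid. World frame = base frame: x ahead of the robot, y to its left, z up, the work surface at z = 0. Lengths are in m, angles in rad, forces in N, time in s.
With the tool pointing down it reaches from about 0.35 to 0.9 m from the base axis. Payload 8.1 kg.
Tool frame: the origin (TCP) lies at the very end of the fingers, on their centre line; the grasp point (between the pads) lies 19 mm behind it; z points along the fingers, y is the line along which they close (so a half turn about z gives the same grasp; the last joint's range is limited). The gripper opens to 92 mm and grips with 3 to 60 N. Pads are 19 mm wide; open, the fingers measure 130 mm over their backs; the gripper's body (75 mm by 190 mm) begins 47 mm behind the grasp point.
Start: joints at [-1.407, 0.434, 0.025, 1.573, -0.012, 1.134, -0.075], TCP at [0.165, 0.603, 0.227] pointing down, gripper open.
Joint ranges: [-2.62, 2.62], [-0.44, 2.09], [-1.27, 1.32], [0.08, 2.57], [-1.32, 4.46], [0.12, 2], [-2.74, 2.74]. Speed limits (rad/s): [2.22, 2.22, 3.01, 3.01, 3.14, 3.14, 3.14].

INTERFACE

Orientations are given as a rotation vector (axis times angle).
In Python, from rig import ctrl gives the robot as it stands.
- The arm moves only by the tool carry_out, never from a script. Its argument "series" is text: rows parted by semicolons, each of 5 numbers parted by spaces: the shift along the world's x, y, z in mm, then the turn about the world's z in degrees, then the closure, from -1 (fully open) to 1 (shut). A call has 1 to 10 rows; each row is the pose to reach, as a shift and turn from the pose commanded when the call began; what a row does not reach only later rows make up. A row lasts 1/12 s, in which the tool goes at most 41.7 mm and 7.16 degrees, less where a joint would pass 70% of its speed; a pose out of reach is approached as far as the arm can. A call with a gripper value outside its range is refused whole. The fingers move at their own pace and stop on an object; "newtons" is the grip in N (left out, the last holds). Time passes only in rows, so rows that repeat a pose let the fingers close. It gives the time, the measured TCP pose, the force, the opening and the grip force at its end, in the units of the state.
- ctrl.read_state(): the state, without advancing time (a new reading comes with each control period).
- ctrl.snapshot(name): name is "scene" or "side" or "wrist"; returns the picture (420x560x3 uint8, blue, green, red); there is no depth.
- ctrl.camera_info(name): a dict with "fov_y" (degrees; the focal length in pixels is half the picture's height over the tangent of half this angle, whatever the lens; pixels are square), "cx", "cy" (the principal point, pixels), "world_from_camera" (4x4, takes a point from camera to world coordinates); the wrist camera has in their place "hand_eye" (4x4, takes a point from camera to tool coordinates, whose origin is the TCP and whose axes are the flange's). Camera axes: x right, y down, z forward; pixel columns grow to the right and rows downward; lengths in m; the calibration is good to about 2 mm. A picture is of the moment at which its call begins: read the wrist's pose just before it. camera_info takes no time and is no camera call.
- ctrl.job_done(): hands the job in; it is judged then, once.
Trained networks look in the newest picture that a camera, given by its name, has taken for a name from the list of things; names that differ only in an ending like _2 or _b are one class to them, and where a whole thing is asked for, a point or a joint stands for the part that bears it (a point fixed in the world has none). Each returns a list of dicts, best first, with "p" (0 to 1); they miss things now and then, are a little off and sometimes report something else, mostly with a low value. They report only what shows in the picture. A call takes as long as a camera call. They do not tell look-alikes from the thing itself.
- ctrl.spot_in(camera, target): "uv" ([column, row] in pixels, amid what is visible of it).
- ctrl.masks_of(camera, target): "mask" (420x560 bool, what is visible of it) and "uv" ([column, row] in pixels, amid what is visible of it).
- ctrl.place_of(camera, target): "uv" ([column, row] in pixels: a listed point, or the origin of a listed thing).
The state is a dict: "time_s": time; "joint_positions": joint angles; "joint_velocities": joint speeds; "tau": joint torques, N m; "tcp_pos": TCP position; "tool_rot": TCP orientation; "ft_force": force on the tool from outside, world axes, zero at the start; "torque": the same for the moment, N m; "grip_width": opening from 0.0 (shut) to 1.0 (fully open); "grip_force": force on a finger pad.
Only numpy, scipy, OpenCV 4.12 (cv2) and the standard library are available. Lean on these libraries where they do the work, as an engineer would, in place of code of your own. Each camera call takes 0.05 s, during which the arm holds its last target. There are 200 camera calls.

TASK

Draw the orange-capped sample tube straight up out of its light free-standing stand, so that the stand does not tip, come up with it or get dragged away, and set the tube down upright in the middle of the black light pad at the near edge of the bench and let go. Leave the blue-capped tube in its stand where it is.

Things in the scene. Friction and masses are not known exactly. Their poses are not given: they have to be found in the camera images.
- orange_tube_centre (a point): centre (on the axis, half-way up) of the tube to move: rigid, round, flat-bottomed, 32 mm in diameter, 110 mm tall, 70 g, white with an orange cap of the same diameter (top 26 mm). z is its axis, toward the cap. It stands upright, this point 59 mm above the bench; foot 55 mm below it, top 55 mm above. 2 mm of play all round in its stand, whose rim is 7 mm below this point.
- orange_stand: the grey stand that holds the orange-capped tube: a loose, light (35 g) round cup, 42 mm outside, 36 mm bore, 52 mm tall with a 4 mm floor, on a round foot of 54 mm. Origin at the centre of its underside, on the bench; z is its axis, up.
- blue_tube_centre (a point): centre (half-way up) of the bystander: a tube of the same shape and size with a blue cap, upright in a second stand of the same kind, at least 110 mm from the other; its z is its axis, up. To be left alone.
- pad_middle (a point): middle of the upper face of the light pad, a fixed flat black panel with a dark blue edge, 263 x 236 mm and 12 mm thick, lying on the bench to the left of the stands (a like pad far off is not meant); this point is 12 mm above the bench, z up.
Mind the look-alikes: they are no part of the job. What is shaped like the part that bears orange_tube_centre but green or red is not meant.

How it is judged:
By the outcome, as a careful person would: the job done as asked, in the order asked, and still so for the second after the job is handed in, with the robot touching nothing.
It also fails if it takes over 38 s, if anything falls off the work surface, if the arm or the gripper's body presses on something with over 40 N, if the wrist force passes 120 N, or if a joint passes its speed limit or range.

## Working session

There is one attempt and no reset: what is moved stays moved. The work goes in short steps, Python scripts to look and compute and a tool call to move; the robot and the scene stay as the last step left them, time stands still between calls to the robot, and variables do not carry over. Pictures are saved under pics/ and viewed, at most 10 in all, crops included, and the job is handed in when it is done.

Besides the shell and the picture viewer there is one more tool, called after "Call:" as a command line: name --argument value ..., lists and objects as JSON in quotes. carry_out: Moves the arm, as the interface text tells. Its arguments: {"type":"object","properties":{"series":{"type":"string"},"newtons":{"type":"number"}},"required":["series"]}

```bash
mkdir -p pics; cat > h.py <<'E'
import numpy as np, cv2
from rig import ctrl
from scipy.spatial.transform import Rotation as R
def ray(cam,uv,st=None):
    i=ctrl.camera_info(cam); f=210/np.tan(np.radians(i["fov_y"])/2)
    d=np.array([(uv[0]-i["cx"])/f,(uv[1]-i["cy"])/f,1])
    if "world_from_camera" in i: T=np.array(i["world_from_camera"])
    else:
        B=np.eye(4);B[:3,:3]=R.from_rotvec(st["tool_rot"]).as_matrix();B[:3,3]=st["tcp_pos"];T=B@np.array(i["hand_eye"])
    return T[:3,3],T[:3,:3]@d
def atz(cam,uv,z,st=None):
    o,d=ray(cam,uv,st); return o+d*(z-o[2])/d[2]
E
python3 - <<'E'
from h import *
st=ctrl.read_state(); print(st["time_s"],st["tcp_pos"],st["tool_rot"],st["grip_width"])
ims=[]
for c in("scene","side"):
    im=ctrl.snapshot(c); cv2.imwrite(f"pics/{c}0.png",im)
    for t,z in(("orange_tube_centre",.059),("blue_tube_centre",.059),("orange_stand",0),("pad_middle",.012)):
        for r in ctrl.place_of(c,t)[:5]: print(c,t,np.round(r["uv"],1),round(r["p"],2),np.round(atz(c,r["uv"],z),4))
print(ctrl.camera_info("scene"),ctrl.camera_info("side"))
E
```

```text
0.0 [0.16471402 0.60237471 0.22595524] [-4.18028074e-01 -3.11358609e+00  2.44077253e-03] 0.9990262986216293
scene orange_tube_centre [308.3 206.3] 0.93 [ 0.6218 -0.0769  0.059 ]
scene orange_tube_centre [267.2 212.7] 0.7 [ 0.5292 -0.0249  0.059 ]
scene orange_tube_centre [290.3 221. ] 0.58 [ 0.5459 -0.0881  0.059 ]
scene blue_tube_centre [329.4 294.6] 0.69 [ 0.4333 -0.3045  0.059 ]
scene orange_stand [287.4 240.7] 0.59 [ 0.5395 -0.0857  0.    ]
scene pad_middle [207.7 199.1] 0.85 [0.4972 0.1855 0.012 ]
side orange_tube_centre [240.3 190.2] 0.94 [ 0.6421 -0.078   0.059 ]
side orange_tube_centre [267.  208.2] 0.85 [ 0.5353 -0.0212  0.059 ]
side orange_tube_centre [274.9 195.1] 0.63 [ 0.5384 -0.0921  0.059 ]
side blue_tube_centre [327.4 171.4] 0.6 [ 0.4317 -0.2874  0.059 ]
side orange_stand [272.8 208.8] 0.58 [ 0.5483 -0.1043  0.    ]
side pad_middle [271.7 194.2] 0.69 [ 0.5739 -0.1616  0.012 ]
side pad_middle [247.5 272.7] 0.57 [0.5034 0.1878 0.012 ]
{'fov_y': 54.15282908955552, 'cx': 275.4010908310161, 'cy': 205.45747968582043, 'world_from_camera': array([[ 0.72220349, -0.40103653,  0.56355286, -0.01853642],
       [-0.69166008, -0.41243755,  0.59287571, -0.63058918],
       [-0.00533445, -0.81796392, -0.57524479,  0.6547319 ],
       [ 0.        ,  0.        ,  0.        ,  1.        ]])} {'fov_y': 54.930505319389496, 'cx': 273.8886805440393, 'cy': 210.32055051857657, 'world_from_camera': array([[-0.93590491, -0.21800593,  0.2766865 ,  0.20675272],
       [-0.35162476,  0.53130814, -0.77076046,  0.83706932],
       [ 0.02102456, -0.81864832, -0.57391018,  0.69630856],
       [ 0.        ,  0.        ,  0.        ,  1.        ]])}
```

View pics/scene0.png

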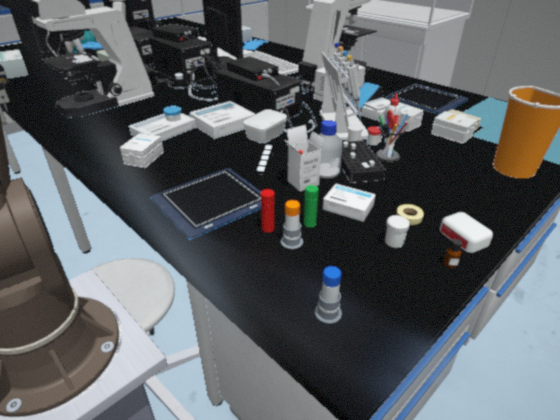

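View pics/side0.png

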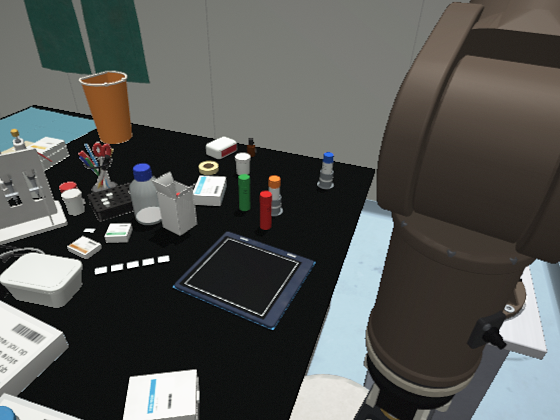

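The orange tube stands in its stand at scene (291,223). The red tube (268,211) and green tube (311,206) sit close by, and the blue tube is at (329,294). The right pad is at (208,199). Closing along about -45° in the bench plane misses both neighbours, so I'm moving to a hover.

Call:
carry_out --series "18 -33 4 -6 -1;36 -66 8 -12 -1;54 -99 12 -18 -1;72 -132 16 -24 -1;90 -165 20 -30 -1;108 -198 24 -36 -1;126 -231 28 -42 -1;144 -264 32 -48 -1;162 -297 36 -54 -1;180 -330 40 -60 -1"

```text
time_s: 1.33
tcp_pos: [0.3453, 0.2712, 0.2672]
tool_rot: [-1.925, -2.482, -0.001]
ft_force: [-0.2, 0.3, 1.0]
grip_width: 1.0
grip_force: 0.0
```

Call:
carry_out --series "18 -33 0 -6 -1;36 -66 0 -12 -1;54 -99 0 -18 -1;72 -132 0 -24 -1;90 -165 0 -30 -1;108 -198 0 -36 -1;126 -231 0 -42 -1;144 -264 0 -48 -1;162 -297 0 -54 -1;180 -330 0 -60 -1"

```text
time_s: 2.17
tcp_pos: [0.5255, -0.0588, 0.2671]
tool_rot: [2.908, 1.188, 0.002]
ft_force: [0.6, 0.8, -0.2]
grip_width: 0.997
grip_force: 0.0
```

```bash
cat >> h.py <<'E'
def capcentre(im,lo,hi,box=None):
    hsv=cv2.cvtColor(im,cv2.COLOR_BGR2HSV)
    m=cv2.inRange(hsv,lo,hi)
    if box: 
        k=np.zeros_like(m);k[box[1]:box[3],box[0]:box[2]]=255;m&=k
    n,l,s,c=cv2.connectedComponentsWithStats(m)
    return [(c[i].round(1).tolist(),s[i].tolist()) for i in np.argsort(-s[1:,4])[:3]+1]
E
python3 - <<'E'
from h import *
st=ctrl.read_state(); print(st["time_s"],st["tcp_pos"],R.from_rotvec(st["tool_rot"]).as_matrix().round(3).tolist(),st["ft_force"])
im=ctrl.snapshot("wrist");cv2.imwrite("pics/w1.png",im)
print(ctrl.camera_info("wrist"))
print(capcentre(im,(5,150,100),(18,255,255)))
rs={}
for t in("orange_tube_centre","blue_tube_centre"):
    for r in ctrl.place_of("wrist",t)[:5]: print(t,np.round(r["uv"],1),round(r["p"],2),np.round(atz("wrist",r["uv"],.059,st),4))
for c,b in(("scene",(270,190,305,235)),("side",(262,165,290,220))):
    i2=cv2.imread(f"pics/{c}0.png")
    q=capcentre(i2,(5,150,100),(18,255,255),b)[0]; print(c,q,atz(c,q[0],.101))
E
```

```text
2.1667 [ 0.52547447 -0.05876578  0.2670635 ] [[0.714, 0.7, 0.001], [0.7, -0.714, 0.0], [0.001, 0.0, -1.0]] [ 0.62078054  0.80161316 -0.1763395 ]
{'fov_y': 68.42707991723258, 'cx': 272.15969008642435, 'cy': 207.8824905394618, 'hand_eye': array([[ 6.71140379e-05, -9.64333619e-01, -2.64689757e-01,
         7.23340926e-02],
       [ 9.99999939e-01, -2.60715339e-05,  3.48542729e-04,
        -8.05176592e-04],
       [-3.43012339e-04, -2.64689765e-01,  9.64333558e-01,
        -1.57449825e-01],
       [ 0.00000000e+00,  0.00000000e+00,  0.00000000e+00,
         1.00000000e+00]])}
[([305.6, 199.1], [292, 187, 34, 34, 217])]
orange_tube_centre [251.9 153.5] 0.87 [ 0.5357 -0.0147  0.059 ]
orange_tube_centre [303.9 195.8] 0.81 [ 0.5431 -0.0947  0.059 ]
orange_tube_centre [342.9 130.7] 0.73 [ 0.6277 -0.0715  0.059 ]
blue_tube_centre [120.6  45.9] 0.68 [0.52   0.1644 0.059 ]
scene ([292.1, 207.2], [285, 199, 16, 17, 213]) [ 0.54693933 -0.09208566  0.101     ]
side ([274.1, 181.1], [269, 175, 12, 13, 132]) [ 0.54445039 -0.09908205  0.101     ]
```

View pics/w1.png

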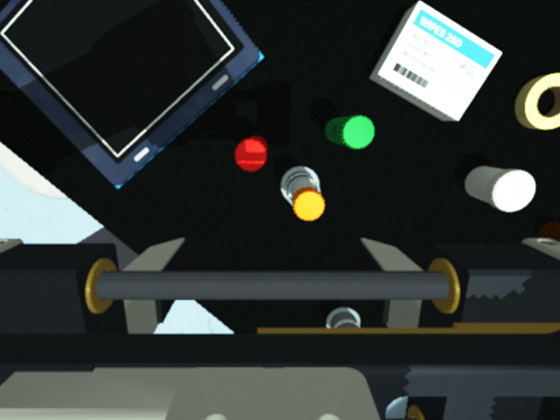

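The wrist view shows the orange cap's top face at about (309,206), red at (251,153) and green at (355,132), and the closing line clears both. I'll refine the position from the top disc.

```bash
cat >> h.py <<'E'
def topdisc(im,st,z,box,lo=(8,100,235),hi=(28,255,255)):
    x0,y0,x1,y1=box; h=cv2.cvtColor(im[y0:y1,x0:x1],cv2.COLOR_BGR2HSV)
    m=cv2.inRange(h,lo,hi); n,l,s,c=cv2.connectedComponentsWithStats(m)
    k=1+np.argmax(s[1:,4]); cnt=max(cv2.findContours((l==k).astype(np.uint8),0,1)[0],key=len)
    (u,v),(a,b),_=cv2.fitEllipse(cnt); return (u+x0,v+y0),(a,b),atz("wrist",(u+x0,v+y0),z,st)
E
python3 - <<'E'
from h import *
im0=cv2.imread("pics/w1.png"); print(cv2.cvtColor(im0[185:225:4,309:310],cv2.COLOR_BGR2HSV)[:,0].tolist())
st=ctrl.read_state()
print(topdisc(im0,st,.114,(280,170,340,230)))
print("expected dia px",210/np.tan(np.radians(68.427/2))*.032/.31)
print("red",atz("wrist",(251,153),.11,st),"green",atz("wrist",(355,132),.11,st))
E
```

```text
[[60, 19, 131], [13, 248, 147], [27, 186, 255], [27, 185, 254], [27, 183, 254], [27, 184, 254], [27, 189, 254], [27, 190, 254], [26, 190, 255], [12, 214, 69]]
((308.7969493865967, 205.3365249633789), (27.697113037109375, 29.604063034057617), array([ 0.54442308, -0.09448367,  0.114     ]))
expected dia px 31.88119300012943
red [ 0.54111769 -0.01467355  0.11      ] green [ 0.62794344 -0.07410165  0.11      ]
```

Call:
carry_out --series "10 -18 0 0 -1;19 -36 0 0 -1;19 -36 -30 0 -1;19 -36 -60 0 -1;19 -36 -90 0 -1;19 -36 -110 0 -1;19 -36 -110 0 -1;19 -36 -110 0 -1"

```text
time_s: 2.98
tcp_pos: [0.5432, -0.0919, 0.1565]
tool_rot: [-2.903, -1.197, 0.003]
ft_force: [0.3, 0.4, 0.7]
grip_width: 1.003
grip_force: 0.0
```

```bash
python3 - <<'E'
from h import *
st=ctrl.read_state(); print(st["time_s"],st["tcp_pos"])
im=ctrl.snapshot("wrist");cv2.imwrite("pics/w2.png",im)
print(topdisc(im,st,.114,(150,150,400,420)))
E
```

```text
2.9833 [ 0.54316109 -0.09192433  0.15648695]
((275.43331146240234, 241.42855072021484), (18.21686553955078, 46.99858856201172), array([ 0.53949276, -0.09766112,  0.114     ]))
```

View pics/w2.png

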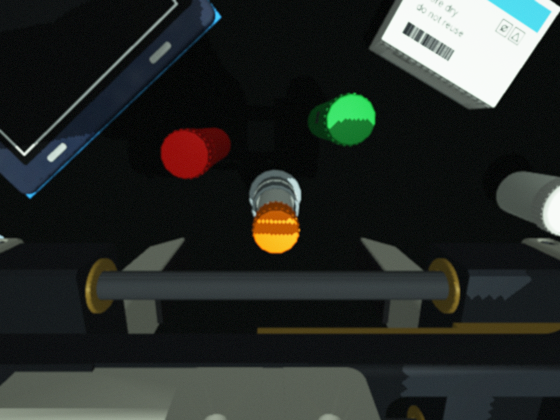

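```bash
python3 - <<'E'
from h import *
st=ctrl.read_state(); print(st["time_s"],st["tcp_pos"],np.abs(st["joint_velocities"]).max())
im=cv2.imread("pics/w2.png")
print(topdisc(im,st,.114,(240,190,310,270),(5,170,100)))
Rm=R.from_rotvec(st["tool_rot"]).as_matrix()
for v in (229,231):
    p=atz("wrist",(276,v),.114,st); print(p,"tool frame",Rm.T@(p-st["tcp_pos"]))
hsv=cv2.cvtColor(im,cv2.COLOR_BGR2HSV); print(hsv[190:260:3,276].tolist())
E
```

```text
3.0333 [ 0.5441613  -0.09242924  0.15764804] 0.021779546526872442
((275.6242370605469, 228.15583419799805), (46.10521697998047, 50.70825958251953), array([ 0.54728068, -0.09171025,  0.114     ]))
[ 0.54702885 -0.09232717  0.114     ] tool frame [0.00208337 0.00193886 0.04364957]
[ 0.54599839 -0.09335691  0.114     ] tool frame [0.0006266  0.00194374 0.04364878]
[[73, 21, 110], [71, 25, 112], [71, 25, 111], [66, 23, 109], [12, 202, 111], [14, 243, 109], [14, 255, 142], [14, 237, 183], [14, 251, 191], [14, 247, 192], [18, 225, 234], [17, 228, 227], [14, 248, 189], [14, 250, 190], [13, 250, 188], [20, 220, 246], [22, 218, 250], [22, 218, 250], [22, 221, 251], [22, 221, 250], [22, 226, 251], [15, 237, 125], [60, 98, 13], [108, 98, 13]]
```

Call:
carry_out --series "1.5 -1.5 -15 0 -1;1.5 -1.5 -35 0 -1;1.5 -1.5 -55 0 -1;1.5 -1.5 -75 0 -1;1.5 -1.5 -90 0 -1;1.5 -1.5 -90 0 -1;1.5 -1.5 -90 0 -0.5;1.5 -1.5 -90 0 0;1.5 -1.5 -90 0 0.1;1.5 -1.5 -90 0 0.17" --newtons 12

```text
time_s: 3.87
tcp_pos: [0.5462, -0.0946, 0.068]
tool_rot: [2.905, 1.195, 0.003]
ft_force: [0.2, -0.3, -0.5]
grip_width: 0.761
grip_force: 0.0
```

```bash
python3 - <<'E'
from h import *
st=ctrl.read_state(); print(st["time_s"],st["tcp_pos"],st["ft_force"],st["grip_width"])
im=ctrl.snapshot("wrist")
cv2.imwrite("pics/w3.png",im)
E
```

```text
3.8667 [ 0.54622335 -0.09460927  0.06804829] [ 0.23734342 -0.32054687 -0.49011361] 0.7612963619572967
```

View pics/w3.png

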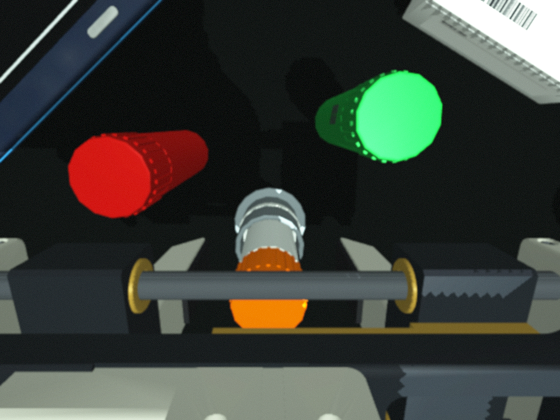

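The cap spans u 231–307 (centre 269) and the fingers are centred at 272.5, so I'm shifting back about 1.3 mm before closing.

Call:
carry_out --series "-1 1 0 0 0;-1 1 0 0 0.15;-1 1 0 0 0.2;-1 1 0 0 0.25;-1 1 0 0 0.3;-1 1 0 0 0.35;-1 1 0 0 0.4;-1 1 0 0 0.5;-1 1 0 0 0.6;-1 1 0 0 0.7" --newtons 12

```text
time_s: 4.75
tcp_pos: [0.5443, -0.0936, 0.0667]
tool_rot: [2.905, 1.195, -0.0]
ft_force: [-0.7, -0.4, 0.5]
grip_width: 0.347
grip_force: 12.0
```

Call:
carry_out --series "0 0 0 0 1;0 0 0 0 1;0 0 0 0 1;0 0 0 0 1;0 0 0 0 1" --newtons 15

```text
time_s: 5.17
tcp_pos: [0.5443, -0.0936, 0.0667]
tool_rot: [2.905, 1.195, -0.0]
ft_force: [-0.5, 0.4, -0.3]
grip_width: 0.345
grip_force: 15.0
```

Call:
carry_out --series "0 0 6 0 1;0 0 12 0 1;0 0 18 0 1;0 0 24 0 1;0 0 30 0 1;0 0 36 0 1;0 0 42 0 1;0 0 48 0 1;0 0 54 0 1;0 0 60 0 1"

```text
time_s: 6.0
tcp_pos: [0.5443, -0.0936, 0.1274]
tool_rot: [2.905, 1.195, 0.0]
ft_force: [0.3, -0.3, -1.2]
grip_width: 0.345
grip_force: 15.0
```

Call:
carry_out --series "0 0 10 0 1;0 0 25 0 1;0 0 45 0 1;0 0 65 0 1;0 0 85 0 1;0 0 90 0 1;0 0 90 0 1"

```text
time_s: 6.58
tcp_pos: [0.5452, -0.0939, 0.2185]
tool_rot: [2.904, 1.194, 0.005]
ft_force: [-0.1, 0.6, -0.2]
grip_width: 0.344
grip_force: 15.0
```

```bash
python3 - <<'E'
from h import *
st=ctrl.read_state(); print(st["time_s"],st["tcp_pos"],st["ft_force"],st["grip_width"])
a=ctrl.snapshot("scene"); b=ctrl.snapshot("side")
for n,c,z in(("scene","orange_stand",0),("side","orange_stand",0),("scene","pad_middle",.012),("side","pad_middle",.012)):
    for r in ctrl.place_of(n,c)[:3]: print(n,c,np.round(r["uv"],1),round(r["p"],2),np.round(atz(n,r["uv"],z),4))
cv2.imwrite("pics/s1.png",np.hstack([cv2.resize(x,(400,400)) for x in(a[100:340,180:420],b[80:320,160:400])]))
# pad outline masks -> rectangle in world
for n in("scene","side"):
    for r in ctrl.masks_of(n,"pad_middle")[:2]:
        m=r["mask"].astype(np.uint8); ys,xs=np.nonzero(m); 
        h=cv2.convexHull(np.c_[xs,ys].astype(np.int32))[:,0]
        P=np.array([atz(n,p,.012)[:2] for p in h]).astype(np.float32)
        print(n,round(r["p"],2),cv2.minAreaRect(P))
E
```

```text
6.5833 [ 0.54523236 -0.09386347  0.21848712] [-0.06649968  0.63277287 -0.21058898] 0.3436399781633926
scene orange_stand [292.2 241.8] 0.89 [ 0.545  -0.0969  0.    ]
side orange_stand [272.4 207.2] 0.64 [ 0.5524 -0.1118  0.    ]
scene pad_middle [211.4 199. ] 0.97 [0.5049 0.1787 0.012 ]
side pad_middle [244.2 274.7] 0.83 [0.508 0.197 0.012]
scene 0.69 ((0.5043250322341919, 0.17801503837108612), (0.2481171041727066, 0.26661309599876404), 83.93431854248047)
side 0.63 ((0.5053488612174988, 0.1922111213207245), (0.24027006328105927, 0.26414576172828674), 83.57847595214844)
```

View pics/s1.png

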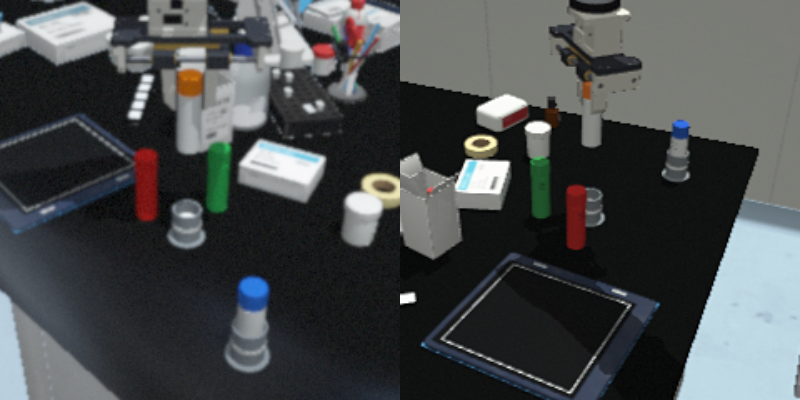

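The stand is still upright at scene crop (186,222) and the tube hangs free and vertical. Pad centre from both views is about (0.505, 0.186), so I'm carrying the tube over at height.

Call:
carry_out --series "-2 12 0 0 1;-5 38 0 0 1;-10 70 0 0 1;-15 105 0 0 1;-20 140 0 0 1;-25 175 0 0 1;-30 210 0 0 1;-35 245 0 0 1;-38 270 0 0 1;-39 280 0 0 1"

```text
time_s: 7.82
tcp_pos: [0.5035, 0.1922, 0.2162]
tool_rot: [-2.9, -1.204, 0.001]
ft_force: [-0.6, 0.3, -1.2]
grip_width: 0.348
grip_force: 15.0
```

Call:
carry_out --series "0 0 -5 0 1;0 0 -20 0 1;0 0 -35 0 1;0 0 -50 0 1;0 0 -65 0 1;0 0 -80 0 1;0 0 -90 0 1;0 0 -98 0 1;0 0 -100 0 1;0 0 -100 0 1"

```text
time_s: 8.65
tcp_pos: [0.5052, 0.1858, 0.1164]
tool_rot: [2.906, 1.193, -0.001]
ft_force: [-0.5, 0.3, 0.3]
grip_width: 0.346
grip_force: 15.0
```

```bash
python3 - <<'E'
from h import *
st=ctrl.read_state(); print(st["time_s"],st["tcp_pos"],st["tool_rot"],st["ft_force"],st["grip_width"])
a=ctrl.snapshot("scene"); b=ctrl.snapshot("side")
for n in("scene","side"):
    for t,z in(("orange_tube_centre",.109),("pad_middle",.012)):
        for r in ctrl.place_of(n,t)[:3]: print(n,t,np.round(r["uv"],1),round(r["p"],2),np.round(atz(n,r["uv"],z),4))
cv2.imwrite("pics/s2.png",np.hstack([cv2.resize(x,(400,400)) for x in(a[90:290,120:320],b[150:350,150:350])]))
E
```

```text
8.65 [0.50522481 0.18575071 0.11644463] [ 2.90563780e+00  1.19348963e+00 -1.14031535e-03] [-0.45960567  0.26133577  0.3253637 ] 0.34614661412405673
scene orange_tube_centre [207.9 169.7] 0.88 [0.5018 0.1746 0.109 ]
scene orange_tube_centre [268.2 210.8] 0.79 [ 0.4898 -0.072   0.109 ]
scene orange_tube_centre [308.7 206.8] 0.59 [ 0.5672 -0.1253  0.109 ]
scene pad_middle [209.7 198.3] 0.86 [0.5036 0.1849 0.012 ]
side orange_tube_centre [247.  239.2] 0.84 [0.5064 0.1798 0.109 ]
side orange_tube_centre [266.  207.3] 0.52 [0.5133 0.0434 0.109 ]
side pad_middle [244.9 273.5] 0.94 [0.5081 0.1926 0.012 ]
```

View pics/s2.png

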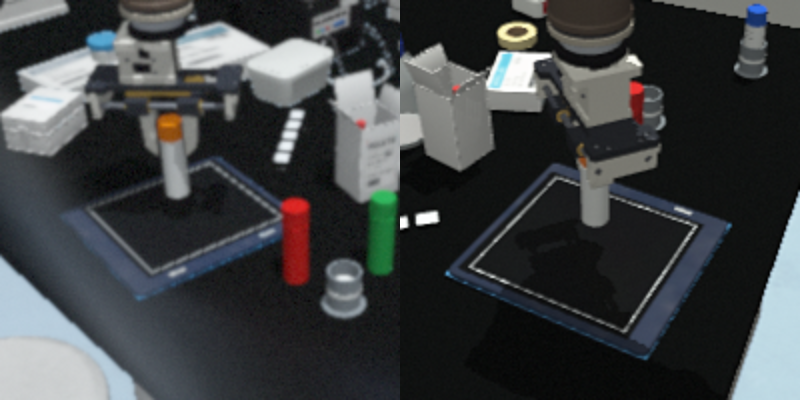

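The tube hangs over the middle of the pad (left view 177,195; right view 595,222), with the pad centre at about y=0.188. I'm lowering it.

Call:
carry_out --series "0 2 -8 0 1;0 2 -18 0 1;0 2 -28 0 1;0 2 -34 0 1;0 2 -37 0 1;0 2 -39 0 1;0 2 -40 0 1;0 2 -40.5 0 1;0 2 -40.5 0 1;0 2 -40.5 0 1"

```text
time_s: 9.78
tcp_pos: [0.5055, 0.1885, 0.0765]
tool_rot: [-2.905, -1.195, -0.001]
ft_force: [-0.2, 0.1, 0.4]
grip_width: 0.344
grip_force: 15.0
```

Call:
carry_out --series "0 0 -0.5 0 1;0 0 -1 0 1;0 0 -1 0 1"

```text
time_s: 10.03
tcp_pos: [0.5053, 0.1885, 0.0753]
tool_rot: [-2.905, -1.195, -0.0]
ft_force: [0.4, 0.1, 0.9]
grip_width: 0.346
grip_force: 15.0
```

Call:
carry_out --series "0 0 -0.5 0 1;0 0 -0.5 0 1;0 0 -0.5 0 1"

```text
time_s: 10.28
tcp_pos: [0.5053, 0.1884, 0.0747]
tool_rot: [2.905, 1.195, -0.0]
ft_force: [0.2, 1.1, -1.0]
grip_width: 0.345
grip_force: 15.0
```

Call:
carry_out --series "0 0 -0.5 0 1;0 0 -0.5 0 1;0 0 -0.5 0 1"

```text
time_s: 10.53
tcp_pos: [0.5053, 0.1884, 0.0742]
tool_rot: [2.905, 1.195, -0.0]
ft_force: [0.6, -0.3, -1.3]
grip_width: 0.347
grip_force: 15.0
```

Call:
carry_out --series "0 0 -0.5 0 1;0 0 -0.5 0 1;0 0 -0.5 0 1"

```text
time_s: 10.78
tcp_pos: [0.5053, 0.1884, 0.0737]
tool_rot: [2.905, 1.195, -0.0]
ft_force: [0.1, 0.4, -1.1]
grip_width: 0.346
grip_force: 15.0
```

Call:
carry_out --series "0 0 -0.5 0 1;0 0 -0.5 0 1;0 0 -0.5 0 1"

```text
time_s: 11.03
tcp_pos: [0.5055, 0.1884, 0.0736]
tool_rot: [-2.905, -1.195, -0.001]
ft_force: [-1.7, 0.7, 5.4]
grip_width: 0.349
grip_force: 15.0
```

The tube has touched down (5.4 N), so I'm easing off slightly and releasing.

Call:
carry_out --series "0 0 0.4 0 1;0 0 0.4 0 1;0 0 0.4 0 0.28;0 0 0.4 0 0.2;0 0 0.4 0 0;0 0 0.4 0 -0.3;0 0 0.4 0 -1;0 0 0.4 0 -1;0 0 0.4 0 -1;0 0 0.4 0 -1" --newtons 5

```text
time_s: 11.87
tcp_pos: [0.5053, 0.1884, 0.0736]
tool_rot: [2.905, 1.195, 0.0]
ft_force: [0.2, 0.0, -0.2]
grip_width: 0.788
grip_force: 0.0
```

Call:
carry_out --series "0 0 0 0 -1;0 0 0 0 -1;0 0 5 0 -1;0 0 15 0 -1;0 0 35 0 -1;0 0 60 0 -1;0 0 90 0 -1;0 0 120 0 -1;0 0 150 0 -1;0 0 150 0 -1"

```text
time_s: 12.7
tcp_pos: [0.5083, 0.1887, 0.2299]
tool_rot: [-2.905, -1.193, -0.014]
ft_force: [0.3, -0.1, 0.4]
grip_width: 0.998
grip_force: 0.0
```

```bash
python3 - <<'E'
from h import *
st=ctrl.read_state(); print(st["time_s"],st["tcp_pos"],st["grip_width"],st["ft_force"])
w=ctrl.snapshot("wrist");a=ctrl.snapshot("scene"); b=ctrl.snapshot("side")
for n in("scene","side"):
    for t,z in(("orange_tube_centre",.067),("pad_middle",.012),("orange_stand",0)):
        for r in ctrl.place_of(n,t)[:2]: print(n,t,np.round(r["uv"],1),round(r["p"],2),np.round(atz(n,r["uv"],z),4))
cv2.imwrite("pics/s3.png",np.hstack([cv2.resize(w,(400,300)),cv2.resize(b[110:320,110:390],(400,300))]))
E
```

```text
12.7 [0.50833187 0.18866152 0.22992585] 0.9983177144906479 [ 0.3141256  -0.0771984   0.35268049]
scene orange_tube_centre [266.2 206.9] 0.87 [ 0.5366 -0.0134  0.067 ]
scene orange_tube_centre [309.5 205.1] 0.79 [ 0.6192 -0.0829  0.067 ]
scene pad_middle [210.7 198.4] 0.81 [0.5053 0.1825 0.012 ]
scene orange_stand [292.5 242.1] 0.9 [ 0.5447 -0.0982  0.    ]
side orange_tube_centre [240.8 191.5] 0.63 [ 0.6323 -0.0606  0.067 ]
side orange_tube_centre [246.9 253.9] 0.61 [0.5061 0.1828 0.067 ]
side pad_middle [244.6 271.6] 0.81 [0.5114 0.1869 0.012 ]
side orange_stand [273.6 206.7] 0.68 [ 0.55   -0.1157  0.    ]
```

View pics/s3.png

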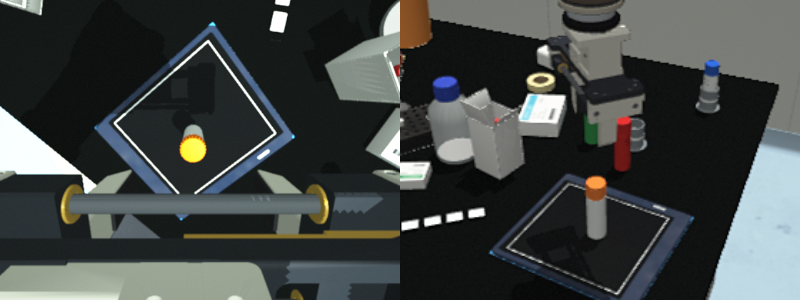

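The tube stands upright near the pad's middle and the stand is upright. I'll check the centring numerically from the wrist view, then hand in.

```bash
python3 - <<'E'
from h import *
st=ctrl.read_state()
k=1.4
C=np.array([atz("wrist",(u*k,v*k),.012,st)[:2] for u,v in((97,127),(212,24),(294,137),(181,217))])
d=C.mean(0)-atz("wrist",(193*k,150.5*k),.122,st)[:2]
print(C.mean(0),np.linalg.norm(np.diff(C,axis=0),axis=1),"pad-tube",d)
if np.linalg.norm(d)<.012: print(ctrl.job_done())
E
```

```text
[0.50567739 0.18750169] [0.2461973  0.22496786 0.24938286] pad-tube [ 0.00336644 -0.00148923]
the job is handed in; nothing more can be done
None
```

The orange-capped tube stands upright on the black pad, about 4 mm from its middle by the wrist camera, and the gripper is clear. Its stand is still upright where it was, the blue-capped tube was left alone, and I handed the job in at about 13 s.

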